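# Put the case-press dies away by size

### The job

The four black press dies (round foot, thin stem) stand scattered over the bench. Put each one into the wooden dish of its own size, the smallest die in the smallest dish and so on up to the largest in the largest, standing stem up with its foot flat on the dish's floor. Leave the watch and the tin that stand among them where they are.

Things in the scene. Friction and masses are not known exactly. Their poses are not given: they have to be found in the camera images.
- die_26_center (a point): Nylon press die, black: a round foot 26 mm across and 12 mm thick with a stem 16 mm across and 28 mm tall standing on its middle (brass dot in the stem's top), 40 mm tall in all, 40 to 105 g; it stands on its foot. The smallest of the four dies. This point is its centre, half-way up (20 mm above its underside, 20 mm below the stem's top); z runs up the stem.
- die_37_center (a point): Nylon press die, black: a round foot 37 mm across and 12 mm thick with a stem 16 mm across and 28 mm tall standing on its middle (brass dot in the stem's top), 40 mm tall in all, 40 to 105 g; it stands on its foot. The second smallest of the four dies. This point is its centre, half-way up (20 mm above its underside, 20 mm below the stem's top); z runs up the stem.
- die_48_center (a point): Nylon press die, black: a round foot 48 mm across and 12 mm thick with a stem 16 mm across and 28 mm tall standing on its middle (brass dot in the stem's top), 40 mm tall in all, 40 to 105 g; it stands on its foot. The second largest of the four dies. This point is its centre, half-way up (20 mm above its underside, 20 mm below the stem's top); z runs up the stem.
- die_59_center (a point): Nylon press die, black: a round foot 59 mm across and 12 mm thick with a stem 16 mm across and 28 mm tall standing on its middle (brass dot in the stem's top), 40 mm tall in all, 40 to 105 g; it stands on its foot. The largest of the four dies. This point is its centre, half-way up (20 mm above its underside, 20 mm below the stem's top); z runs up the stem.
- dish_26: Round orange-brown wooden dish, fixed to the bench: 54 mm across outside, rim 8 mm high and 4 mm wide, flat floor 46 mm across, 4 mm above the bench. The smallest of the four dishes. Origin at the middle of its underside, on the bench; z up. It is the place of the die with the 26 mm foot, which has 10 mm of play all round.
- dish_37: Round orange-brown wooden dish, fixed to the bench: 65 mm across outside, rim 8 mm high and 4 mm wide, flat floor 57 mm across, 4 mm above the bench. The second smallest of the four dishes. Origin at the middle of its underside, on the bench; z up. It is the place of the die with the 37 mm foot, which has 10 mm of play all round.
- dish_48: Round orange-brown wooden dish, fixed to the bench: 76 mm across outside, rim 8 mm high and 4 mm wide, flat floor 68 mm across, 4 mm above the bench. The second largest of the four dishes. Origin at the middle of its underside, on the bench; z up. It is the place of the die with the 48 mm foot, which has 10 mm of play all round.
- dish_59: Round orange-brown wooden dish, fixed to the bench: 87 mm across outside, rim 8 mm high and 4 mm wide, flat floor 79 mm across, 4 mm above the bench. The largest of the four dishes. Origin at the middle of its underside, on the bench; z up. It is the place of the die with the 59 mm foot, which has 10 mm of play all round.
- watch: Bystander among the dies: a steel watch case with a black dial, lying face up, 52x48x18 mm. Origin under its middle, on the bench. Leave it where it lies.
- tin: Bystander among the dies: a low round whitish aluminium tin with a lid, 50 mm across, 21 mm tall. Origin under its middle, on the bench. Leave it where it stands.
There are look-alikes about, which are no part of the job. What is shaped like the part that bears die_48_center but red or white is not meant.

How it is judged:
At the end, for the whole second after the job is handed in: Each die stands upright (within 0.06 rad) and at rest on the floor of the dish of its size rank, its axis within 11.5 mm of the dish's middle, so wholly inside the rim; the watch and the tin are within 20 mm of where they were (horizontal distance between die_26_center and dish_26 below 0.0115 m and height (world z) of die_26_center between 0.021 and 0.0265 m and angle between each of die_26_center, die_37_center, die_48_center, die_59_center's own z axis and vertical below 0.06 rad and linear speed of each of die_26, die_37, die_48, die_59 below 0.02 m/s and horizontal distance between die_37_center and dish_37 below 0.0115 m and height (world z) of die_37_center between 0.021 and 0.0265 m and horizontal distance between die_48_center and dish_48 below 0.0115 m and height (world z) of die_48_center between 0.021 and 0.0265 m and horizontal distance between die_59_center and dish_59 below 0.0115 m and height (world z) of die_59_center between 0.021 and 0.0265 m and distance of each of watch, tin from where it was at the start of the episode below 0.02 m); the robot touches nothing.
It fails at once if the watch or the tin among the dies is pushed or carried more than 20 mm (distance of any of watch, tin from where it was at the start of the episode above 0.02 m).
It also fails if it takes over 96 s, if anything falls off the work surface, if the arm or the gripper's body presses on something with over 40 N, if the wrist force passes 120 N, or if a joint passes its speed limit or range.

### The arm

A 7-joint arm with a two-finger parallel gripper is mounted at the origin on a cart in front of the work surface, level with it; the furniture and walls round the work are solid. World frame = base frame: x ahead of the robot, y to its left, z up, the work surface at z = 0. Lengths are in m, angles in rad, forces in N, time in s.
With the tool pointing down it reaches from about 0.425 to 1.025 m from the base axis. Payload 3.6 kg.
Tool frame: the origin (TCP) lies midway between the tips of the shut fingers; the grasp point (between the pads) lies 19 mm behind it; z points along the fingers, x is the direction in which the jaws open and shut, and the axes are right-handed (so a half turn about z gives the same grasp; the last joint's range is limited). The gripper opens to 85 mm and grips with 20 to 120 N. Pads are 22 mm wide; open, the fingers measure 114 mm over their backs; the gripper's body (76 mm by 85 mm) begins 54 mm behind the grasp point. The pads swing forward as they close: fully open they stand 13 mm farther back than shut.
Start: joints at [-1.323, 0.591, 0.048, 1.609, -0.033, 0.943, -0.034], TCP at [0.242, 0.683, 0.231] pointing down, gripper open.
Joint ranges: [-2.69, 2.69], [-0.47, 2.24], [-1.27, 1.36], [0.19, 2.51], [-1.53, 4.68], [0.08, 2.07], [-3.09, 3.09]. Speed limits (rad/s): [2.57, 2.57, 3.14, 3.14, 3.14, 3.14, 3.14].

### API

Orientations are given as a unit quaternion [x, y, z, w].
In Python, from cell import * gives the robot as it stands.
- The arm moves only by the tool carry_out, never from a script. Its argument "steps" is one flat list of numbers, 7 for each row, row after row: the shift along the tool's x, y, z in cm, then the turn, a rotation vector about the tool's x, y, z in degrees, then the finger opening in cm, from 0 to 8.54. In form: [dx, dy, dz, wx, wy, wz, claw, dx, dy, dz, wx, wy, wz, claw, ...]. A call has 1 to 12 rows; each row shifts and turns the commanded pose from where the row before left it, along the tool's axes as they then stand; what a row does not reach is not made up. A row lasts 1/8 s, in which the tool goes at most 62.5 mm and 10.7 degrees, less where a joint would pass 70% of its speed; a pose out of reach is approached as far as the arm can. A call is refused whole if a number of a shift passes 6.25 or a number of a turn 10.7, either way. A call with a gripper value outside its range is refused whole. The fingers move at their own pace and stop on an object; "force" is the grip in N (left out, the last holds). Time passes only in rows, so rows that do not move let the fingers close. It gives the time, the measured TCP pose, the force and the opening at its end, in the units of the state.
- state(): the state, without advancing time (a new reading comes with each control period).
- grab_frame(name): name is "scene" or "top" or "wrist"; returns a dict with "pixels" (420x560x3 uint8, blue, green, red), "vfov" (degrees; the focal length in pixels is half the picture's height over the tangent of half this angle, whatever the lens; pixels are square), "cx", "cy" (the principal point, pixels), "eye" and "rotation" of the camera in the world; the wrist camera has in their place "tool_from_camera" (4x4, takes a point from camera to tool coordinates, whose origin is the TCP and whose axes are the tool frame's). Camera axes: x right, y down, z forward; pixel columns grow to the right and rows downward; lengths in m; the calibration is good to about 2 mm. A picture is of the moment at which its call begins: read the wrist's pose just before it. There is no depth.
- hand_in(): hands the job in, once; it reports no verdict.
The state is a dict: "time_s": time; "q": joint angles; "qvel": joint speeds; "tau": joint torques, N m; "position": TCP position; "ee_rot": TCP orientation; "contact_force": force on the tool from outside, world axes, zero at the start; "moment": the same for the moment, N m; "width": opening from 0.0 (shut) to 1.0 (fully open).
Only numpy, scipy, OpenCV 4.12 (cv2) and the standard library are available. Lean on these libraries where they do the work, as an engineer would, in place of code of your own. Each camera call takes 0.05 s, during which the arm holds its last target.

## Working session

There is one attempt and no reset: what is moved stays moved. The work goes in short steps, Python scripts to look and compute and a tool call to move; the robot and the scene stay as the last step left them, time stands still between calls to the robot, and variables do not carry over. Pictures are saved under pics/ and viewed, and the job is handed in when it is done.

Besides the shell and the picture viewer there is one more tool, called after "Request:" in YAML: its name, and indented under it one key for each argument. carry_out: Moves the arm, as the interface text tells. Its arguments: {"type":"object","properties":{"steps":{"type":"array"},"force":{"type":"number"}},"required":["steps"]}

```bash
ls; mkdir -p pics; python3 - <<'E'
from cell import *
import cv2
s=state();print(s)
for n in("scene","top","wrist"):
    f=grab_frame(n);cv2.imwrite(f"pics/{n}0.png",f["pixels"]);print(n,{k:v for k,v in f.items() if k!="pixels"})
E
```

```text
pics
{'time_s': 0.0, 'q': array([-1.32349828,  0.59212417,  0.04830693,  1.60988478, -0.03330546,
        0.94269883, -0.033681  ]), 'qvel': array([ 0.00067636, -0.00173341, -0.00041605,  0.00060259, -0.00044679,
        0.00044621, -0.0008302 ]), 'tau': array([-5.04722466e-04, -5.48675573e+01,  1.54636849e+00, -1.98118955e+01,
        9.35691933e-03,  8.79292638e-03,  6.47009379e-07]), 'position': array([0.24203438, 0.68249232, 0.23011411]), 'ee_rot': array([ 8.16747792e-01,  5.76993683e-01, -9.04437687e-04,  7.18416068e-04]), 'contact_force': array([ 0.11474534, -0.67447828, -0.16502248]), 'moment': array([0.01635987, 0.01452368, 0.00224986]), 'width': 0.9995506483965447}
scene {'vfov': 45.2389787428467, 'cx': 277.6325319859519, 'cy': 209.98464053648098, 'eye': array([ 0.13271365, -0.81366296,  0.61626184]), 'rotation': array([ 0.85207871, -0.22980709,  0.11145988, -0.4568668 ])}
top {'vfov': 46.522647426486195, 'cx': 275.22115812815355, 'cy': 207.1114971090343, 'eye': array([ 0.42976533, -0.08004184,  0.94228499]), 'rotation': array([ 0.7113264 , -0.700039  ,  0.04249325, -0.04641627])}
wrist {'vfov': 65.30665510405147, 'cx': 279.6060010716857, 'cy': 210.9861374560584, 'tool_from_camera': array([[ 9.99997614e-01,  1.30099412e-03,  1.75463595e-03,
         5.44251855e-04],
       [-1.80487330e-03,  9.44587878e-01,  3.28253686e-01,
        -8.48456160e-02],
       [-1.23035174e-03, -3.28256070e-01,  9.44587973e-01,
        -1.42675222e-01],
       [ 0.00000000e+00,  0.00000000e+00,  0.00000000e+00,
         1.00000000e+00]])}
```

View pics/scene0.png

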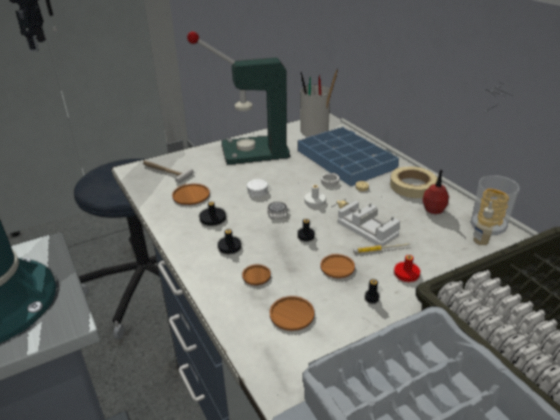

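View pics/top0.png

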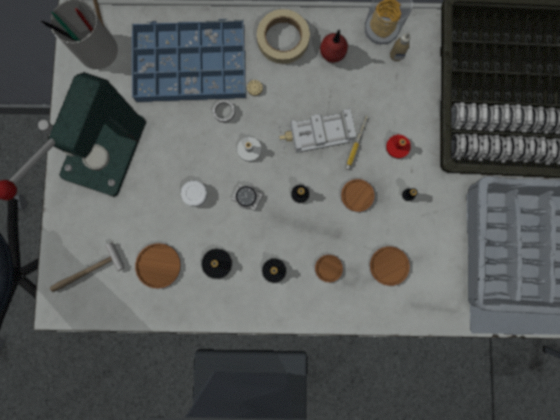

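View pics/wrist0.png

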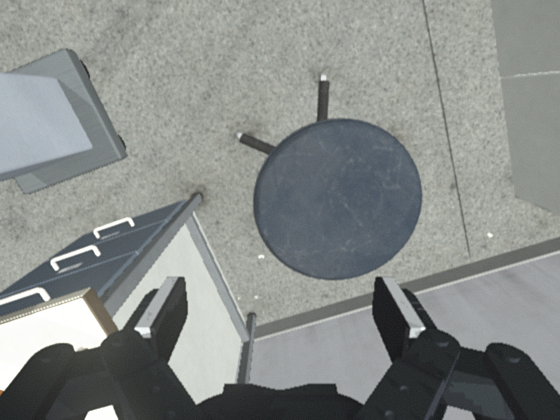

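Top view: black dies at about (217,264), (274,270), (300,193) and (410,194). The red one (399,147) and white one (249,149) are look-alikes. Dishes are at (159,266), (329,268), (390,267) and (359,196). Next I'll measure them and enlarge.

```bash
cat > h.py <<'E'
from cell import *
import cv2, numpy as np
from scipy.spatial.transform import Rotation as R
def campose(f,s=None):
    if 'eye' in f: return np.array(f['eye']),R.from_quat(f['rotation']).as_matrix()
    T=f['tool_from_camera'];Rt=R.from_quat(s['ee_rot']).as_matrix()
    return s['position']+Rt@T[:3,3],Rt@T[:3,:3]
def ray(f,u,v,z,s=None):
    e,M=campose(f,s);F=f['pixels'].shape[0]/2/np.tan(np.radians(f['vfov'])/2)
    d=M@np.array([(u-f['cx'])/F,(v-f['cy'])/F,1]);return e+d*(z-e[2])/d[2]
def proj(f,p,s=None):
    e,M=campose(f,s);F=f['pixels'].shape[0]/2/np.tan(np.radians(f['vfov'])/2)
    c=M.T@(np.array(p)-e);return f['cx']+F*c[0]/c[2],f['cy']+F*c[1]/c[2]
def blobs(m,lo=30,hi=5000):
    n,l,st,c=cv2.connectedComponentsWithStats(m.astype(np.uint8))
    return [(i,l==i,st[i],c[i]) for i in range(1,n) if lo<st[i][4]<hi]
E
python3 - <<'E'
from h import *
for n in("top","scene"):
    f=grab_frame(n);im=f['pixels'];hsv=cv2.cvtColor(im,cv2.COLOR_BGR2HSV)
    H,S,V=cv2.split(hsv)
    print(n)
    orange=(H>4)&(H<18)&(S>130)&(V>90)
    for i,m,st,c in blobs(orange,100):
        ct=max(cv2.findContours(m.astype(np.uint8),0,1)[0],key=len)[:,0]
        P=np.array([ray(f,u,v,0.008)[:2] for u,v in ct]); (cx,cy),r=cv2.minEnclosingCircle((P*1000).astype(np.float32))
        print('dish',st[:4],'px',c.round(1),'c mm',(cx,cy),'diam',2*r, 'mean',P.mean(0).round(4))
    dark=(V<60)
    for i,m,st,c in blobs(dark,60,2500):
        ct=max(cv2.findContours(m.astype(np.uint8),0,1)[0],key=len)[:,0]
        P=np.array([ray(f,u,v,0.012)[:2] for u,v in ct]); (cx,cy),r=cv2.minEnclosingCircle((P*1000).astype(np.float32))
        print('dark',st[:4],'px',c.round(1),'c mm',(cx,cy),'diam',2*r)
    if n=="top":
        cv2.imwrite("pics/topcrop.png",cv2.resize(im[130:300,120:450],None,fx=2.4,fy=2.4,interpolation=cv2.INTER_CUBIC))
E
```

```text
top
dish [342 180  31  31] px [357.6 195.1] c mm (574.2640991210938, -232.22946166992188) diam 59.627498626708984 mean [ 0.5752 -0.2288]
dish [138 245  42  42] px [158.8 265.3] c mm (432.8461608886719, 147.63172912597656) diam 81.2658462524414 mean [0.4332 0.1465]
dish [372 248  37  37] px [390.1 266. ] c mm (439.17218017578125, -292.2442626953125) diam 70.50491333007812 mean [ 0.4399 -0.2927]
dish [319 257  23  24] px [329.5 268.5] c mm (432.22283935546875, -178.75994873046875) diam 46.867034912109375 mean [ 0.4315 -0.1803]
dark [95  1 21 46] px [103.6  26.3] c mm (915.8265380859375, 277.9139404296875) diam 104.46784973144531
dark [39  5 55 36] px [68.4 24.8] c mm (912.3314208984375, 354.5479736328125) diam 110.3670654296875
dark [267  18  29  13] px [280.   21.9] c mm (913.0399169921875, -79.61075592041016) diam 57.7880744934082
dark [201  23  18   6] px [209.4  25.4] c mm (913.5264892578125, 64.59944152832031) diam 35.17505645751953
dark [223  23  18   5] px [231.4  24.7] c mm (916.9747314453125, 20.25606918334961) diam 34.95891189575195
dark [157  25  18   8] px [165.1  27.3] c m
[... 4511 characters left out ...]
75, -331.47698974609375) diam 45.684940338134766
dark [417 288  19  21] px [424.3 299.5] c mm (643.5733642578125, -384.5903625488281) diam 49.022621154785156
dark [177 295  45  69] px [200.  329.5] c mm (287.1702880859375, -249.90548706054688) diam 166.47183227539062
dark [512 369  48  42] px [537.8 389.6] c mm (651.6943359375, -598.6915283203125) diam 76.63489532470703
dark [ 85 372  19  48] px [ 93.1 395.3] c mm (116.04685974121094, -295.07513427734375) diam 89.75675964355469
dark [239 380  26  40] px [250.9 400.6] c mm (304.3404846191406, -413.65960693359375) diam 72.02201080322266
dark [  0 389  10  18] px [  3.1 398. ] c mm (5.733233451843262, -234.03713989257812) diam 31.51517677307129
```

View pics/topcrop.png

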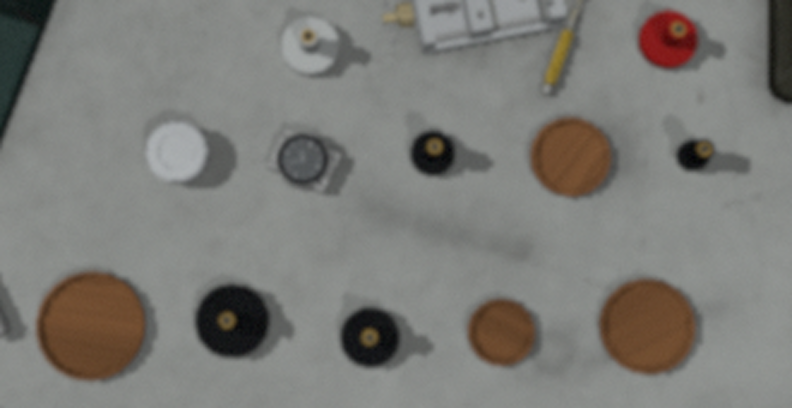

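Sizes rank cleanly, each measuring 2–7 mm below the given size.

| Size | Die, approx. position | Dish, approx. position |
|---|---|---|
| 59 | (.439, .035) | (.432, .147) |
| 48 | (.427, -.074) | (.439, -.292) |
| 37 | (.575, -.121) | (.574, -.232) |
| 26 | (.576, -.33) | (.432, -.18) |

The two cameras disagree by about 5 mm in y, so I'll refine with the wrist camera. First I'll move there and turn to yaw 0.

```bash
cat >> h.py <<'E'
def yaw(s):
    x=R.from_quat(s['ee_rot']).as_matrix()[:,0];return np.degrees(np.arctan2(x[1],x[0]))
E
python3 - <<'E'
from h import *
s=state();y=yaw(s);print(y)
p=s['position'].copy();tgt=np.array([.48,.04,.22])
n=12;d=(tgt-p)/n
for i in range(n):
    a=np.radians(y); c,sn=np.cos(a),np.sin(a)
    t=[d[0]*c+d[1]*sn, d[0]*sn-d[1]*c, -d[2]]
    w=min(10.07,y) if y>0.1 else 0; y-=w
    print((np.array(t)*100).round(2),round(w,2))
E
```

```text
70.47684807189034
[-4.39  3.66  0.09] 10.07
[-3.68  4.37  0.09] 10.07
[-2.86  4.95  0.09] 10.07
[-1.95  5.37  0.09] 10.07
[-0.98  5.63  0.09] 10.07
[0.02 5.71 0.09] 10.07
[1.02 5.62 0.09] 10.06
[1.98 5.36 0.09] 0
[1.98 5.36 0.09] 0
[1.98 5.36 0.09] 0
[1.98 5.36 0.09] 0
[1.98 5.36 0.09] 0
```

Request:
carry_out:
  steps: [-4.4,3.7,0.1,0,0,10.1,6,-3.7,4.4,0.1,0,0,10.1,6,-2.9,4.9,0.1,0,0,10.1,6,-2,5.4,0.1,0,0,10.1,6,-1,5.6,0.1,0,0,10.1,6,0,5.7,0.1,0,0,10,6,1,5.6,0.1,0,0,10,6,2,5.4,0.1,0,0,0,6,2,5.4,0.1,0,0,0,6,2,5.4,0.1,0,0,0,6,2,5.4,0.1,0,0,0,6,2,5.4,0,0,0,0,6]

```text
time_s: 1.75
position: [0.4801, 0.0357, 0.2205]
ee_rot: [1.0, 0.0, 0.0, -0.0]
contact_force: [0.4, 1.1, 0.7]
width: 0.699
```

Request:
carry_out:
  steps: [0,0,0,0,0,0,6,0,0,0,0,0,0,6]

```text
time_s: 2.0
position: [0.4793, 0.0376, 0.2202]
ee_rot: [1.0, -0.0, -0.0, -0.0]
contact_force: [-0.1, 0.8, -0.4]
width: 0.7
```

```bash
cat >> h.py <<'E'
def look(name):
    s=state();f=grab_frame("wrist");im=f['pixels'];cv2.imwrite(f"pics/{name}.png",im)
    print(s['time_s'],s['position'].round(4),yaw(s),s['width'])
    H,S,V=cv2.split(cv2.cvtColor(im,cv2.COLOR_BGR2HSV))
    def ell(m,z,lab):
        ct=max(cv2.findContours(m.astype(np.uint8),0,1)[0],key=len)
        P=np.array([ray(f,u,v,z,s)[:2] for u,v in cv2.convexHull(ct)[:,0]]);(a,b),r=cv2.minEnclosingCircle((P*1000).astype(np.float32))
        x,y,w,h=cv2.boundingRect(ct)
        print(lab,'box',(x,y,w,h),'c mm',round(a,1),round(b,1),'diam',round(2*r,1),'EDGE' if x<=0 or y<=0 or x+w>=560 or y+h>=420 else '')
    for i,m,st,c in blobs((H>3)&(H<19)&(S>110)&(V>60),1200,60000): ell(m,0.008,'dish')
    for i,m,st,c in blobs((V<62),700,30000):
        ell(m,0.012,'dark')
    for i,m,st,c in blobs((H>10)&(H<32)&(S>70)&(V>70),15,500):
        p=ray(f,c[0],c[1],0.040,s);print('brass',c.round(1),st[4],(p[:2]*1000).round(1))
E
python3 -c "
from h import *
look('w1')"
```

```text
2.0 [0.4793 0.0376 0.2202] -0.044150550632152404 0.699806340942354
dish box (193, 23, 85, 93) c mm 434.9 148.3 diam 85.5 
dark box (445, 0, 115, 31) c mm 688.1 199.2 diam 112.5 EDGE
dark box (0, 102, 132, 164) c mm 249.2 25.1 diam 225.9 EDGE
dark box (219, 155, 52, 51) c mm 441.2 37.1 diam 57.8 
dark box (220, 250, 38, 36) c mm 430.2 -70.8 diam 49.4 
brass [241.2 188.1] 103 [440.5  35.8]
brass [540.9 235.6] 469 [759.3 -16.4]
brass [451.5 239.4] 64 [664.4 -20.9]
brass [235.  281.9] 80 [429.4 -73.4]
brass [453.3 292.3] 312 [677.8 -86.7]
brass [550.1 410.8] 128 [ 837.2 -267.6]
```

View pics/w1.png

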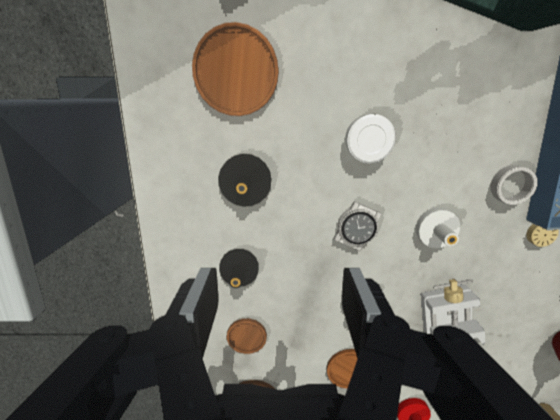

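Wrist view: dish_59 at (235,69), tin (371,137), die_59 (241,180, brass at 241,188), watch (359,229) and die_48 (238,267). Brass and foot estimates agree within 3 mm. Moving over die_59.

Request:
carry_out:
  steps: [-3.9,0.1,5,0,0,0,5,0,0,5,0,0,0,5,0,0,4,0,0,0,5,0,0,0,0,0,0,5,0,0,0,0,0,0,5]
  force: 40

```text
time_s: 2.68
position: [0.4415, 0.0373, 0.0819]
ee_rot: [1.0, 0.001, 0.001, -0.0]
contact_force: [-0.4, 0.4, 0.2]
width: 0.584
```

```bash
python3 -c "
from h import *
look('w2')"
```

```text
2.675 [0.4415 0.0373 0.0819] 0.08222353024191396 0.5840988948922405
dish box (197, 0, 143, 127) c mm 434.6 148.1 diam 85.7 EDGE
dark box (0, 104, 101, 204) c mm 272.5 44.7 diam 171.4 EDGE
dark box (237, 186, 82, 79) c mm 440.6 37.4 diam 59.2 
brass [277.2 246.1] 220 [440.5  35.8]
brass [262.4 380.8] 87 [429.7 -71.7]
```

View pics/w2.png

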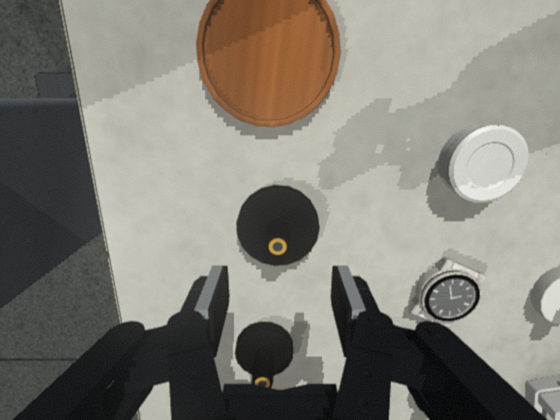

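Consistent at two heights: (440.5, 36). Descending and closing.

Request:
carry_out:
  steps: [-0.1,0.1,3.5,0,0,0,5,0,0,3,0,0,0,5,0,0,0,0,0,0,5,0,0,0,0,0,0,1,0,0,0,0,0,0,1,0,0,0,0,0,0,1,0,0,0,0,0,0,1,0,0,0,0,0,0,1]
  force: 40

```text
time_s: 3.72
position: [0.441, 0.0355, 0.0176]
ee_rot: [1.0, -0.0, 0.001, -0.0]
contact_force: [-0.7, -0.1, 7.4]
width: 0.168
```

Request:
carry_out:
  steps: [0,0,-3,0,0,0,1,0,0,0,0,0,0,1,-0.6,-5.6,0,0,0,0,1,0,-5.6,0,0,0,0,1,0,0,0,0,0,0,1,0,0,0,0,0,0,1,0,0,0,0,0,0,1]

```text
time_s: 4.6
position: [0.4339, 0.1455, 0.046]
ee_rot: [1.0, -0.002, -0.0, 0.001]
contact_force: [-0.0, 0.2, -1.1]
width: 0.166
```

```bash
python3 -c "
from h import *
look('w3');f=grab_frame('scene');cv2.imwrite('pics/s3.png',cv2.resize(f['pixels'][130:350,130:430],None,fx=2.5,fy=2.5))"
```

```text
4.6 [0.4339 0.1455 0.046 ] -0.18668839586923255 0.1661456753644694
dish box (210, 171, 142, 107) c mm 434.7 149.4 diam 85.9 
dark box (528, 15, 32, 89) c mm 571.9 247.6 diam 41.0 EDGE
dark box (0, 180, 91, 233) c mm 274.3 101.7 diam 192.7 EDGE
brass [279.3 305.9] 368 [434.  125.6]
```

View pics/w3.png

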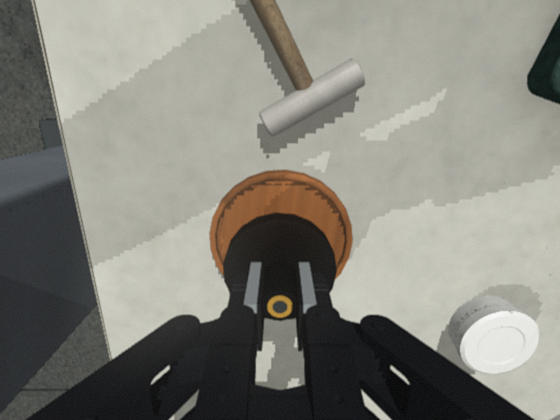

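View pics/s3.png

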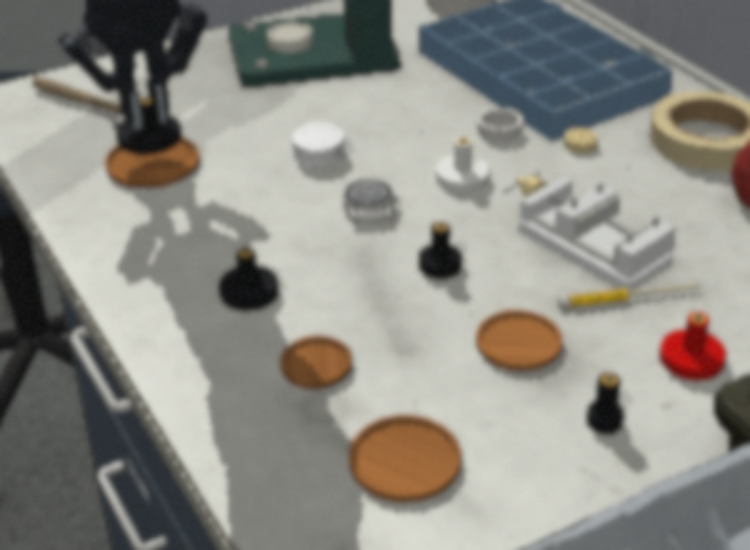

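Die is held squarely, foot over dish_59. Correcting 3 mm, lowering, releasing.

Request:
carry_out:
  steps: [0.1,-0.3,0,0,0,0,1,0,0,1.4,0,0,0,1,0,0,0.9,0,0,0,1,0,0,0,0,0,0,1,0,0,0,0,0,0,1]

```text
time_s: 5.32
position: [0.4349, 0.1501, 0.0228]
ee_rot: [1.0, -0.0, -0.0, 0.0]
contact_force: [-0.4, 0.8, -0.9]
width: 0.169
```

Request:
carry_out:
  steps: [0,0.1,0.1,0,0,0,1,0,0,0,0,0,0,1,0,0,0,0,0,0,5,0,0,0,0,0,0,5,0,0,0,0,0,0,5,0,0,-3,0,0,0,5,0,0,-3,0,0,0,5,0,5.5,0,0,0,0,5,0,5.5,0,0,0,0,5,0,5.5,0,0,0,0,5,0,5.5,0,0,0,0,5,0,0,0,0,0,0,5]

```text
time_s: 6.82
position: [0.4348, -0.0761, 0.0824]
ee_rot: [1.0, -0.005, 0.001, 0.001]
contact_force: [0.1, 0.4, -0.6]
width: 0.584
```

Request:
carry_out:
  steps: [0,0,0,0,0,0,5,0,0,0,0,0,0,5]

```text
time_s: 7.08
position: [0.435, -0.0689, 0.0819]
ee_rot: [1.0, 0.001, -0.0, -0.0]
contact_force: [-0.5, 0.5, 0.5]
width: 0.584
```

```bash
python3 -c "
from h import *
look('w4')"
```

```text
7.075 [ 0.435  -0.0689  0.0819] 0.15715830261779704 0.5842110501209087
dish box (247, 317, 64, 57) c mm 435.2 -175.0 diam 56.7 
dark box (0, 8, 100, 209) c mm 277.9 -4.1 diam 135.5 EDGE
dark box (460, 123, 64, 63) c mm 572.3 -18.1 diam 41.1 
dark box (239, 198, 65, 65) c mm 429.8 -72.1 diam 48.9 
dark box (438, 265, 64, 60) c mm 582.1 -124.7 diam 64.0 
brass [269.8 250.8] 213 [429.2 -73.7]
brass [491.5 316.5] 170 [ 577.7 -121.7]
brass [412.7 407.6] 418 [ 536.  -203.4]
```

View pics/w4.png

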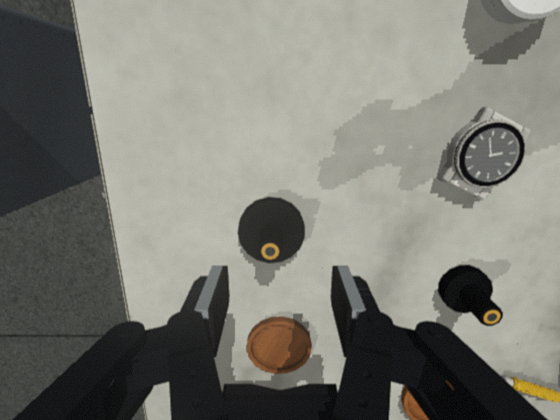

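die_48 (271,230; 48.9 mm foot, brass at 270,251) is at (429.3, -73.4). Grasping it.

Request:
carry_out:
  steps: [-0.6,0.4,3.5,0,0,0,5,0,0,3,0,0,0,5,0,0,0,0,0,0,5,0,0,0,0,0,0,5,0,0,0,0,0,0,1,0,0,0,0,0,0,1,0,0,0,0,0,0,1,0,0,0,0,0,0,1,0,0,0,0,0,0,1]

```text
time_s: 8.25
position: [0.4296, -0.0745, 0.018]
ee_rot: [1.0, -0.0, 0.001, -0.0]
contact_force: [0.1, 0.3, 6.1]
width: 0.17
```

```bash
python3 -c "
from h import *
look('w5')"
```

```text
8.25 [ 0.4296 -0.0745  0.018 ] -0.0029223795307241757 0.1702457920120178
dark box (0, 10, 45, 205) c mm 307.3 0.5 diam 88.9 EDGE
dark box (497, 309, 63, 77) c mm 575.7 -124.3 diam 62.8 EDGE
brass [279.4 304.4] 351 [429.8 -73.8]
brass [289.8 383.8] 158 [ 434.8 -118.2]
```

Request:
carry_out:
  steps: [0,0,-4,0,0,0,1,0,0,-2,0,0,0,1,0.3,5.4,0,0,0,0,1,0.3,5.4,0,0,0,0,1,0.3,5.4,0,0,0,0,1,0.2,5.4,0,0,0,0,1,0,0,0,0,0,0,1,0,0,0,0,0,0,1,0,0,0,0,0,0,1]

```text
time_s: 9.43
position: [0.4397, -0.2887, 0.077]
ee_rot: [1.0, 0.001, -0.0, -0.001]
contact_force: [-0.6, -0.4, -0.7]
width: 0.172
```

```bash
python3 -c "
from h import *
look('w6')"
```

```text
9.425 [ 0.4397 -0.2887  0.077 ] 0.11048437725405023 0.17166822216479477
dish box (227, 0, 90, 99) c mm 434.7 -177.8 diam 52.9 EDGE
dish box (441, 95, 103, 101) c mm 574.8 -232.3 diam 66.2 
dish box (229, 181, 106, 78) c mm 441.3 -292.3 diam 74.9 
dark box (0, 0, 73, 89) c mm 301.5 -175.6 diam 54.4 EDGE
dark box (446, 263, 60, 55) c mm 584.9 -337.0 diam 57.9 
brass [279.5 304.1] 362 [ 440.2 -328.9]
brass [494.3 308.9] 188 [ 579.  -331.9]
```

View pics/w6.png

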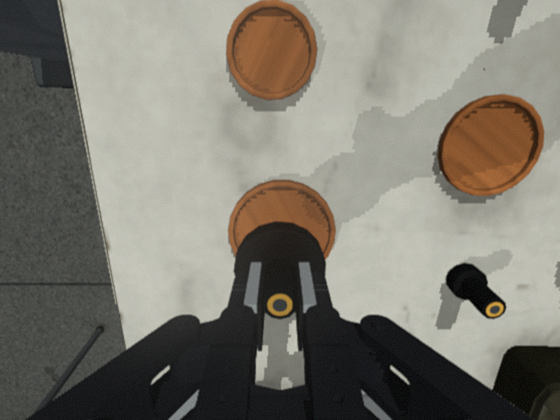

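dish_48 at (441.3, -292.3), diameter 74.9 (given 76). Lowering there.

Request:
carry_out:
  steps: [0.2,0.4,2,0,0,0,1,0,0,2.2,0,0,0,1,0,0,1.1,0,0,0,1,0,0,0,0,0,0,1,0,0,0,0,0,0,1,0,0,0,0,0,0,1]

```text
time_s: 10.22
position: [0.4422, -0.2949, 0.0245]
ee_rot: [1.0, -0.0, 0.0, 0.0]
contact_force: [-0.0, -0.3, -0.4]
width: 0.167
```

Request:
carry_out:
  steps: [-0.1,-0.2,0.2,0,0,0,1,0,0,0,0,0,0,1,0,0,0,0,0,0,1,0,0,0,0,0,0,5,0,0,0,0,0,0,5,0,0,0,0,0,0,5,0,0,-4,0,0,0,5,0,0,-3,0,0,0,5,5,1,0,0,0,0,5,5,1,0,0,0,0,5,3,1,0,0,0,0,5,0,0,0,0,0,0,5]

```text
time_s: 11.72
position: [0.5741, -0.323, 0.0921]
ee_rot: [1.0, 0.001, 0.001, 0.001]
contact_force: [0.3, 0.2, 0.9]
width: 0.583
```

Request:
carry_out:
  steps: [0,0,0,0,0,0,5,0,0,0,0,0,0,5]

```text
time_s: 11.98
position: [0.569, -0.3225, 0.0918]
ee_rot: [1.0, -0.001, -0.001, -0.0]
contact_force: [-0.3, -0.4, -0.2]
width: 0.585
```

```bash
python3 -c "
from h import *
look('w7')"
```

```text
11.975 [ 0.569  -0.3225  0.0918] -0.0891001269905449 0.5852051291218092
dish box (13, 0, 87, 43) c mm 435.2 -182.0 diam 51.6 EDGE
dish box (242, 37, 98, 104) c mm 576.2 -233.3 diam 63.9 
dish box (47, 127, 109, 103) c mm 442.4 -292.6 diam 76.7 
dark box (56, 146, 78, 69) c mm 438.6 -292.6 diam 58.4 
dark box (277, 214, 32, 45) c mm 580.1 -334.3 diam 36.1 
brass [444.6 223.9] 181 [ 674.2 -313.1]
brass [294.2 250.9] 204 [ 578.8 -332.2]
```

View pics/w7.png

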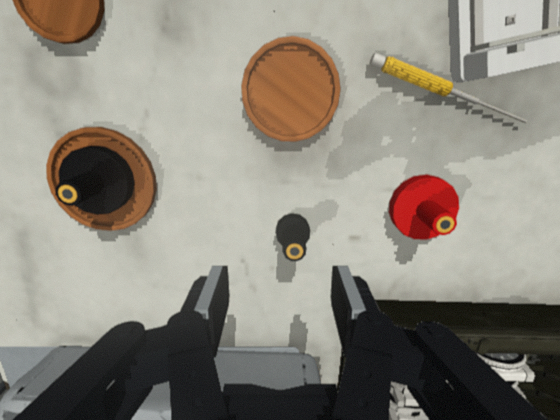

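die_48 stands in dish_48. die_26 is at (292,235), brass at (294,251), at (578.8, -332.2). Checking tray clearance before descending.

```bash
python3 -c "
from h import *
f=grab_frame('top')
for px in [(472,190),(442,170),(442,120)]:
  for z in (0,.07,.1): print(px,z,ray(f,*px,z)[:2].round(3))
im=f['pixels'][100:320,330:560];cv2.imwrite('pics/t7.png',cv2.resize(im,None,fx=2.6,fy=2.6))"
```

```text
(472, 190) 0 [ 0.589 -0.457]
(472, 190) 0.07 [ 0.577 -0.429]
(472, 190) 0.1 [ 0.572 -0.417]
(442, 170) 0 [ 0.627 -0.399]
(442, 170) 0.07 [ 0.613 -0.376]
(442, 170) 0.1 [ 0.606 -0.366]
(442, 120) 0 [ 0.728 -0.402]
(442, 120) 0.07 [ 0.706 -0.378]
(442, 120) 0.1 [ 0.697 -0.368]
```

View pics/t7.png

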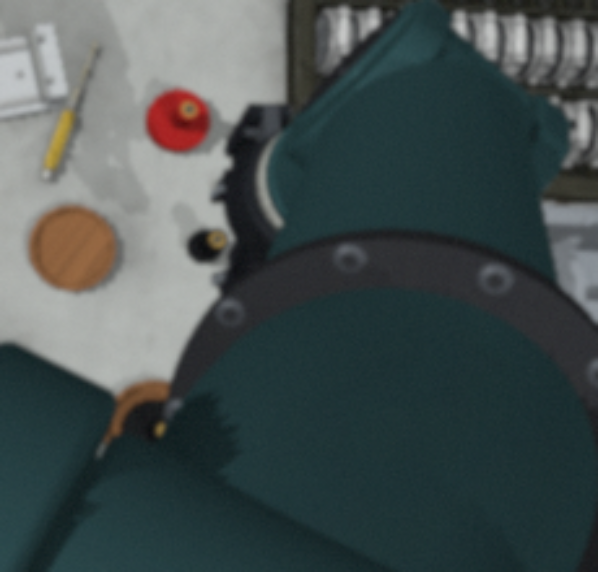

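```bash
python3 -c "
from h import *
s=state();f=grab_frame('wrist');g=grab_frame('scene')
for z in (0,.03,.05,.07,.09,.11): print(z,'wrist corner',ray(f,365,303,z,s)[:2].round(3),'gray edge',ray(f,230,347,z,s)[:2].round(3),'scene black corner',ray(g,421,293,z)[:2].round(3))"
```

```text
0 wrist corner [ 0.642 -0.4  ] gray edge [ 0.526 -0.446] scene black corner [ 0.66  -0.366]
0.03 wrist corner [ 0.632 -0.379] gray edge [ 0.532 -0.419] scene black corner [ 0.635 -0.388]
0.05 wrist corner [ 0.626 -0.366] gray edge [ 0.535 -0.402] scene black corner [ 0.618 -0.402]
0.07 wrist corner [ 0.62  -0.352] gray edge [ 0.539 -0.384] scene black corner [ 0.601 -0.417]
0.09 wrist corner [ 0.614 -0.338] gray edge [ 0.543 -0.366] scene black corner [ 0.583 -0.431]
0.11 wrist corner [ 0.608 -0.324] gray edge [ 0.547 -0.348] scene black corner [ 0.566 -0.446]
```

Black tray is only about 30 mm tall with its corner at (.63,-.385), and the gray tray is at y<-.42. Clear to descend on die_26.

Request:
carry_out:
  steps: [1,0.9,1.5,0,0,0,5,0,0,3,0,0,0,5,0,0,2.9,0,0,0,5,0,0,0,0,0,0,5,0,0,0,0,0,0,5,0,0,0,0,0,0,1,0,0,0,0,0,0,1,0,0,0,0,0,0,1,0,0,0,0,0,0,1,0,0,0,0,0,0,1]

```text
time_s: 13.42
position: [0.5817, -0.3323, 0.0193]
ee_rot: [1.0, -0.0, 0.001, 0.0]
contact_force: [-0.7, 0.3, 5.5]
width: 0.169
```

```bash
python3 -c "
from h import *
look('w8')"
```

```text
13.425 [ 0.5817 -0.3323  0.0193] -0.030494626093523207 0.16943347337731807
dish box (192, 0, 149, 140) c mm 576.3 -233.6 diam 64.1 EDGE
dish box (0, 121, 78, 145) c mm 447.3 -294.1 diam 75.6 EDGE
dark box (0, 149, 45, 96) c mm 448.6 -292.8 diam 49.1 EDGE
brass [500.2 265.4] 376 [ 674.2 -313.2]
brass [279.5 304.1] 363 [ 581.9 -332.2]
```

Request:
carry_out:
  steps: [0,0,-4,0,0,0,1,0,0,-2,0,0,0,1,-3.6,-3.8,0,0,0,0,1,-3.6,-3.8,0,0,0,0,1,-3.6,-3.8,0,0,0,0,1,-3.8,-3.7,0,0,0,0,1,0,0,0,0,0,0,1,0,0,0,0,0,0,1,0,0,0,0,0,0,1]

```text
time_s: 14.6
position: [0.4368, -0.1819, 0.0783]
ee_rot: [1.0, -0.001, 0.001, 0.001]
contact_force: [-0.1, 0.5, -0.6]
width: 0.17
```

```bash
python3 -c "
from h import *
look('w9')"
```

```text
14.6 [ 0.4368 -0.1819  0.0783] -0.06107201131833531 0.169589325789322
dish box (239, 182, 76, 69) c mm 434.8 -176.6 diam 53.6 
dish box (420, 248, 88, 77) c mm 574.3 -231.2 diam 67.7 
dark box (0, 0, 86, 131) c mm 296.0 -81.0 diam 80.8 EDGE
dark box (464, 110, 86, 58) c mm 580.3 -123.1 diam 54.6 
brass [536.1 146. ] 277 [ 577.6 -121.6]
brass [553.7 270.3] 167 [ 608.5 -198.5]
brass [279.4 304.2] 361 [ 437.1 -223.3]
brass [278.7 321.9] 265 [ 436.6 -237.1]
brass [261.4 378.9] 133 [ 424.3 -285.7]
brass [284.3 386.5] 43 [ 440.6 -292.8]
```

View pics/w9.png

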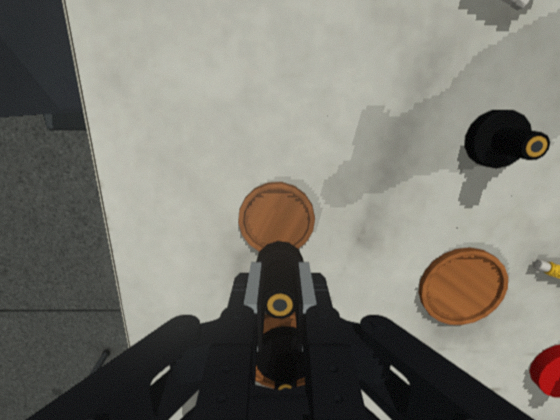

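dish_26 at (277,218) → (434.8, -177), diameter 53.6. Lowering.

Request:
carry_out:
  steps: [-0.2,-0.5,2,0,0,0,1,0,0,2.2,0,0,0,1,0,0,1.1,0,0,0,1,0,0,0,0,0,0,1,0,0,0,0,0,0,1,0,0,0,0,0,0,1]

```text
time_s: 15.4
position: [0.4333, -0.1759, 0.0256]
ee_rot: [1.0, -0.0, 0.0, 0.0]
contact_force: [-1.0, 0.8, -0.2]
width: 0.167
```

Request:
carry_out:
  steps: [0.1,0.1,0.2,0,0,0,1,0,0,0,0,0,0,1,0,0,0,0,0,0,1,0,0,0,0,0,0,5,0,0,0,0,0,0,5,0,0,0,0,0,0,5,0,0,-4,0,0,0,5,0,0,-2.5,0,0,0,5,5,-2,0,0,0,0,5,5,-2,0,0,0,0,5,4,-1.5,0,0,0,0,5,0,0,0,0,0,0,5]

```text
time_s: 16.9
position: [0.5783, -0.119, 0.088]
ee_rot: [1.0, 0.003, 0.002, -0.0]
contact_force: [-0.1, 0.2, 0.5]
width: 0.589
```

Request:
carry_out:
  steps: [0,0,0,0,0,0,5,0,0,0,0,0,0,5]

```text
time_s: 17.15
position: [0.5719, -0.1227, 0.0878]
ee_rot: [1.0, -0.001, -0.001, 0.0]
contact_force: [0.1, -1.1, -0.5]
width: 0.586
```

```bash
python3 -c "
from h import *
look('w10')"
```

```text
17.15 [ 0.5719 -0.1227  0.0878] -0.14515920984508812 0.5858452889819822
dish box (71, 254, 70, 61) c mm 436.7 -175.5 diam 55.7 
dish box (247, 309, 77, 65) c mm 576.7 -230.6 diam 67.2 
dark box (242, 25, 67, 73) c mm 569.2 -17.1 diam 40.6 
dark box (263, 195, 49, 54) c mm 578.1 -121.6 diam 40.7 
dark box (67, 271, 55, 53) c mm 425.9 -183.3 diam 58.3 
brass [452.2  65.1] 272 [664.1 -21.1]
brass [287.9 238.6] 211 [ 577.4 -121.8]
brass [ 76.6 315.4] 179 [ 431.5 -179.9]
brass [164.1 402.8] 396 [ 482.9 -260.1]
```

View pics/w10.png

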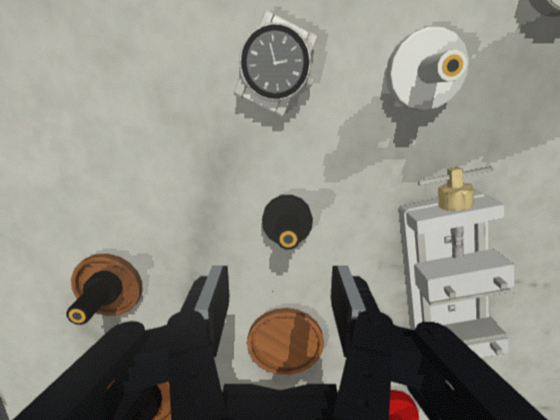

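die_26 stands in dish_26. die_37 is at (287,221), brass (288,239), at (577.4, -121.8); the white clamp starts near x≈.645, outside the finger width. Grasping.

Request:
carry_out:
  steps: [0.4,-0.1,1.5,0,0,0,4.5,0,0,3,0,0,0,4.5,0,0,2.5,0,0,0,4.5,0,0,0,0,0,0,4.5,0,0,0,0,0,0,4.5,0,0,0,0,0,0,1,0,0,0,0,0,0,1,0,0,0,0,0,0,1,0,0,0,0,0,0,1,0,0,0,0,0,0,1]

```text
time_s: 18.45
position: [0.5787, -0.1209, 0.0191]
ee_rot: [1.0, -0.0, 0.001, 0.0]
contact_force: [-0.1, -0.6, 6.4]
width: 0.17
```

Request:
carry_out:
  steps: [0,0,-4,0,0,0,1,0,0,-2,0,0,0,1,0,5.5,0,0,0,0,1,0,5.5,0,0,0,0,1,0,0,0,0,0,0,1,0,0,0,0,0,0,1,0,0,0,0,0,0,1]

```text
time_s: 19.32
position: [0.578, -0.2285, 0.0777]
ee_rot: [1.0, 0.001, -0.0, -0.001]
contact_force: [0.6, 0.3, -1.2]
width: 0.169
```

```bash
python3 -c "
from h import *
look('w11')"
```

```text
19.325 [ 0.578  -0.2285  0.0777] 0.12068432294137131 0.16901962797327266
dish box (17, 111, 87, 82) c mm 436.8 -177.3 diam 55.2 
dish box (232, 188, 91, 73) c mm 576.2 -232.2 diam 64.4 
dish box (51, 259, 101, 86) c mm 443.1 -291.0 diam 78.0 
dark box (1, 121, 80, 55) c mm 425.8 -179.1 diam 51.8 
dark box (60, 275, 73, 70) c mm 436.3 -296.1 diam 71.4 
brass [ 14.2 162.4] 293 [ 431.  -177.7]
brass [279.2 306.5] 350 [ 578.3 -271.1]
brass [ 70.1 336.5] 183 [ 438.  -295.3]
```

View pics/w11.png

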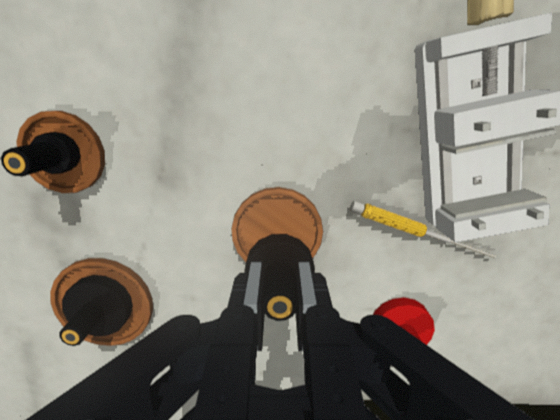

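dish_37 (278,225) → (576, -232.5). Lowering.

Request:
carry_out:
  steps: [-0.2,0.3,2,0,0,0,1,0,0,2.2,0,0,0,1,0,0,1.1,0,0,0,1,0,0,0,0,0,0,1,0,0,0,0,0,0,1,0,0,0,0,0,0,1]

```text
time_s: 20.12
position: [0.5761, -0.2338, 0.0252]
ee_rot: [1.0, -0.0, 0.0, 0.0]
contact_force: [-0.6, -0.3, 0.2]
width: 0.167
```

Release, rise and pull back for a check.

Request:
carry_out:
  steps: [0,-0.1,0.2,0,0,0,1,0,0,0,0,0,0,1,0,0,0,0,0,0,1,0,0,0,0,0,0,5,0,0,0,0,0,0,5,0,0,0,0,0,0,5,0,0,-4,0,0,0,5,0,0,-5,0,0,0,5,0,0,-6,0,0,0,5,0,-5,-4,0,0,0,5,0,-5,0,0,0,0,5,0,0,0,0,0,0,5]

```text
time_s: 21.62
position: [0.5765, -0.1278, 0.2123]
ee_rot: [1.0, 0.004, 0.0, -0.002]
contact_force: [0.1, -0.7, 0.1]
width: 0.584
```

Request:
carry_out:
  steps: [-4,-2,0,0,0,0,5,-4,-2,0,0,0,0,5,0,-4,0,0,0,0,5,0,0,0,0,0,0,5,0,0,0,0,0,0,5,0,0,0,0,0,0,5]

```text
time_s: 22.38
position: [0.4962, -0.0554, 0.2121]
ee_rot: [1.0, -0.001, 0.0, 0.0]
contact_force: [-0.3, 0.3, 0.2]
width: 0.583
```

```bash
python3 -c "
from h import *
look('w12')
f=grab_frame('scene');cv2.imwrite('pics/s12.png',cv2.resize(f['pixels'][150:350,150:450],None,fx=2.6,fy=2.6))"
```

```text
22.375 [ 0.4962 -0.0554  0.2121] -0.15405389379766263 0.5831992106773589
dark box (0, 33, 109, 177) c mm 251.5 -8.3 diam 201.4 EDGE
dark box (538, 32, 22, 110) c mm 770.8 37.1 diam 103.8 EDGE
dark box (218, 338, 38, 41) c mm 437.5 -294.3 diam 66.8 
brass [454.5 153.2] 85 [664.2 -20.8]
brass [456.3 220.6] 381 [678.1 -89.9]
brass [325.5 317.3] 387 [ 549.  -208.4]
brass [408.6 310. ] 319 [ 643.1 -198.5]
brass [552.1 363.2] 212 [ 826.9 -275. ]
brass [221.6 371.2] 25 [ 425.4 -286.8]
brass [235.1 377. ] 45 [ 441.5 -296. ]
```

View pics/w12.png

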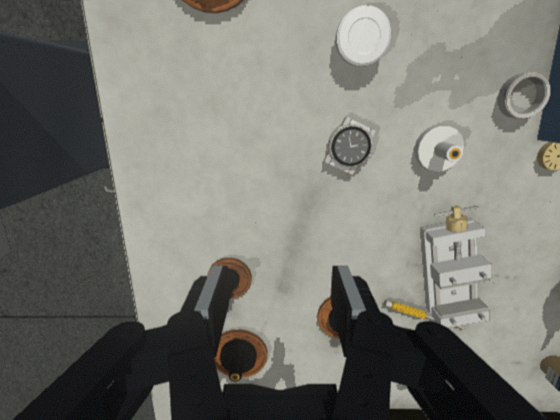

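View pics/s12.png

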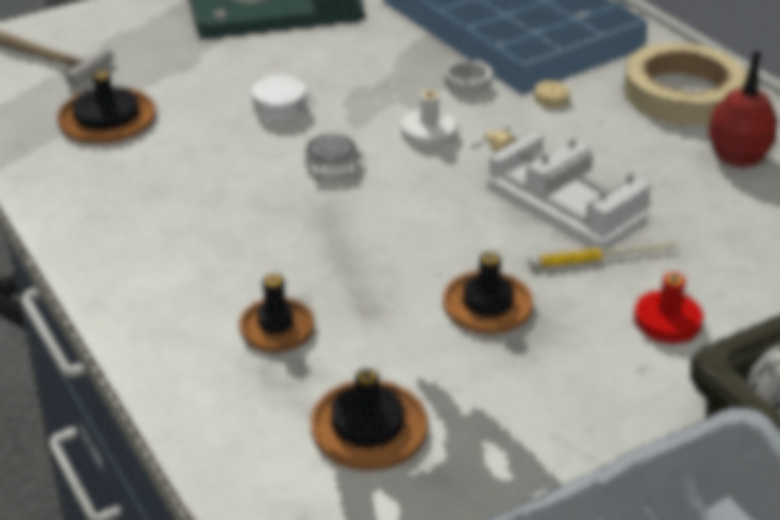

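All four appear upright in their dishes. One numeric check: brass dots at z = 44 mm against dish outlines, in the scene camera.

```bash
python3 -c "
from h import *
f=grab_frame('scene');H,S,V=cv2.split(cv2.cvtColor(f['pixels'],cv2.COLOR_BGR2HSV))
o=((H>3)&(H<18)&(S>120)&(V>70))
D={'59':(430.7,141.3),'37':(571.7,-237.8),'26':(431.5,-182.7),'48':(438.3,-298.3)}
# brass: in top rows; crop px -> full px of dot centres
for k,(u,v) in {'59':(102,76),'26':(273,282),'48':(367,378),'37':(489,260)}.items():
    p=ray(f,150+u/2.6,150+v/2.6,.044)[:2]*1000
    print(k,p.round(1),(p-D[k]).round(1),np.hypot(*(p-D[k])).round(1))
print(state()['time_s'])
"
```

```text
59 [434.  144.4] [3.3 3.1] 4.5
26 [ 432.1 -181.2] [0.6 1.5] 1.6
48 [ 439.1 -295.1] [0.8 3.2] 3.3
37 [ 572.6 -237.5] [0.9 0.3] 1.0
22.525
```

```bash
python3 -c "
from cell import *
print(hand_in())"
```

```text
the job is handed in; nothing more can be done
None
```

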